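Check the cure of a potted module with a dial hardness gauge and sort it

ROBOT

A 6-joint arm with a two-finger parallel gripper is mounted at the origin on a cart in front of the work surface, level with it; the furniture and walls round the work are solid. World frame = base frame: x ahead of the robot, y to its left, z up, the work surface at z = 0. Lengths are in m, angles in degrees, forces in N, time in s.
With the tool pointing down it reaches from about 0.4 to 0.825 m from the base axis. Payload 7 kg.
Tool frame: the origin (TCP) lies on the centre line of the jaws, within the pads' length; the fingertips stand 8 mm ahead of it and the grasp point (between the pads) lies 11 mm behind it; z points along the fingers, y is the line along which they close (so a half turn about z gives the same grasp; the last joint's range is limited). The gripper opens to 88 mm and grips with 3 to 60 N. Pads are 19 mm wide; open, the fingers measure 130 mm over their backs; the gripper's body (78 mm by 193 mm) begins 47 mm behind the grasp point.
Start: joints at [86.637, 20.546, 0.682, 0, -70.136, -16.507], TCP at [0.229, 0.635, 0.235] pointing down, gripper open.
Joint ranges: [-176.03, 176.03], [-82.01, 121.73], [-58.28, 71.71], [-173.87, 95.51], [-174.79, -0.11], [-173.66, 173.66]. Speed limits (degrees/s): [136.94, 136.94, 172.46, 180, 180, 180].

INTERFACE

Orientations are given as [roll, pitch, yaw] about the fixed x, y, z axes, in that order (R = Rz(yaw) Ry(pitch) Rx(roll)).
In Python, from plant import ctrl, vision gives the robot as it stands. The module is installed in compiled form; this text tells all that it offers.
- The arm moves only by the tool move_arm, never from a script. Its argument "moves" is one flat list of numbers, 7 for each row, row after row: the finger opening in cm, from 0 to 8.76, then the shift along the tool's x, y, z in cm, then the turn, a rotation vector about the tool's x, y, z in rad. A call has 1 to 8 rows; each row shifts and turns the commanded pose from where the row before left it, along the tool's axes as they then stand; what a row does not reach is not made up. A row lasts 1/10 s, in which the tool goes at most 50 mm and 8.59 degrees, less where a joint would pass 70% of its speed; a pose out of reach is approached as far as the arm can. A call with a gripper value outside its range is refused whole. The fingers move at their own pace and stop on an object; the grip force is fixed at half the most. Time passes only in rows, so rows that do not move let the fingers close. It gives the time, the measured TCP pose, the force, the opening and the grip force at its end, in the units of the state.
- ctrl.get_obs(): the state, without advancing time (a new reading comes with each control period).
- vision.snapshot(name): name is "scene" or "top" or "wrist"; returns (picture, depth): 384x512x3 uint8, red, green, blue; 384x512 float32, m along the optical axis (not along the pixel's ray), 0 where there is no reading.
- vision.camera_model(name): a dict with "vertical_fov" (degrees; the focal length in pixels is half the picture's height over the tangent of half this angle, whatever the lens; pixels are square), "cx", "cy" (the principal point, pixels), "cam_to_world" (4x4, takes a point from camera to world coordinates). Camera axes: x right, y down, z forward; pixel columns grow to the right and rows downward; lengths in m; the calibration is good to about 2 mm. A picture is of the moment at which its call begins: read the wrist's pose just before it. camera_model takes no time and is no camera call; for the wrist camera it gives the pose at the moment of the call.
- ctrl.close_job(): hands the job in; it is judged then, once.
The state is a dict: "clock": time; "joint_pos": joint angles; "qvel": joint speeds; "tau": joint torques, N m; "tool_pos": TCP position; "orientation": TCP orientation; "force": force on the tool from outside, world axes, zero at the start; "moment": the same for the moment, N m; "opening": finger opening in m; "gripper_force": force on a finger pad.
Only numpy, scipy, OpenCV 4.12 (cv2) and the standard library are available. Lean on these libraries where they do the work, as an engineer would, in place of code of your own. Each camera call takes 0.05 s, during which the arm holds its last target. There are 200 camera calls.

TASK

Take the dial hardness gauge out of its holder without knocking its pin, and press it squarely on the black compound in the clear middle of the loose potted module, its foot flush on the compound, with a steady push of about 15 N (never over 25 N) for a good second. Put the gauge back upright in its holder and read the needle, which stays at its highest reading: if it has passed the long mark at the top of the dial (50 or more) the module is cured, so lay it flat in the free half of the low-walled finished tray; if not, lay it flat on the free half of the slatted curing rack. Leave the other things on the bench where they are.

Things in the scene. Friction and masses are not known exactly. Their poses are not given: they have to be found in the camera images.
- gauge: Dial hardness gauge, 125 mm tall, 0.22 kg, upright in its holder. Origin: centre of the flat underside of its round steel foot; z up along the gauge, dial facing -x. Foot 22 mm across and 5 mm thick, coned to a 14 mm stem up to 36 mm; dial case from 34 to 82 mm (48 mm wide in y, 20 mm thick in x); above it the black grip block.
- gauge_grip (a point): Centre of the gauge's black grip block (22 mm in x, 24 mm in y, 38 mm tall), 106 mm above the gauge's origin; axes as the gauge's. Hold the gauge here.
- pin (a joint): The gauge's sprung pin (3.6 mm thick, round tip): how far it is pushed in, m. 0: it sticks out 6 mm below the foot; 0.006: fully in. It takes about 1 N to start and 5 N when fully in; all push beyond that is carried by the foot. With the foot flush on the compound the pin sinks in by 1 to 5 mm, more the softer it is, and the rest of the 6 mm is pushed back.
- needle (a joint): Needle of the dial, rad; it follows the pin inward (800 rad per m) and then stays at its highest reading. 0 at rest (reading 0, pointing down left), 2.4 at reading 50 (straight up, long mark), 4.8 with the pin fully in (reading 100, down right); it turns clockwise as seen on the dial.
- holder: Fixed holder of the gauge: aluminium block 70 x 70 mm on a 76 mm black base, 22 mm tall in all. Origin: centre of its underside. A round recess in its top, 24.5 mm across, 12 mm deep, with a 2 mm chamfer, takes the foot, which stands on the recess floor 10 mm above the bench; a 13 mm hole in that floor keeps the pin free. Parked, the gauge is on the holder's axis; any yaw will do.
- module: Loose potted module: open aluminium can, 70 mm (x) x 52 mm (y) x 30 mm tall, walls 2.5 mm, about 0.3 kg, filled with black compound; a 10 mm ear at the foot of each short side (90 mm over the ears). Origin: centre of its underside, z up. Two brass terminals, 6 mm thick, rise to 40 mm at x = -25 mm, y = -11 and +11 mm. Grip it from above across its 52 mm.
- test_spot (a point): Where to test the module: above the middle of the clear part of the compound, at module x = +8 mm, y = 0, level with the can's rim (30 mm above the underside); axes as the module's. The compound's surface is 1.5 to 7.5 mm below this point; how far differs from module to module and cannot be told from the poses.
- curing_rack: Fixed low curing rack, 120 mm (x) x 184 mm (y), nine wooden slats across two aluminium rails, top 22 mm above the bench. Origin: centre of its underside. Another potted module lies fixed on its -y half.
- rack_spot (a point): Centre of the free half of the curing rack, on the slats, 22 mm above the bench, 42 mm from the rack's centre towards its +y; axes as the rack's. The free half measures 120 mm (x) x about 110 mm (y).
- finished_tray: Fixed low-walled black tray, 126 mm (x) x 190 mm (y), walls 3 mm thick and 20 mm tall, floor 3 mm thick. Origin: centre of its underside. A finished module lies fixed in its -y half.
- tray_spot (a point): Centre of the free half of the finished tray, on the floor inside, 3 mm above the bench, 42 mm from the tray's centre towards its +y; axes as the tray's. The free half measures 120 mm (x) x about 110 mm (y), so the module lies in it with its long side along the tray's x.
- white_jar: white screw-lid jar, 59 mm across, 40 mm tall, a bystander. Origin: centre of its underside.
- flux_bottle: white squeeze bottle with a nozzle, 38 mm across, 90 mm tall, a bystander. Origin: centre of its underside.
- tweezers: steel tweezers lying flat, 12 x 125 x 10 mm, a bystander. Origin: centre of its underside.
- clear_tape: small roll of tape lying flat, 43 mm across, 19 mm tall, a bystander. Origin: centre of its underside.
Not all that is in view belongs to the job. There is more than one size of the curing_rack; the one meant has the size given above.

How it is judged (in metres and radians):
On the way, in this order (a step that is already met when the one before it is completed fails the run):
1. the gauge is lifted clear of its holder, its needle still at zero (below reading 6) (z of gauge in the frame of holder above 0.04 m and value of joint needle below 0.3 rad), for 0.1 s.
2. the gauge is pressed squarely on the compound, within 9 mm of the test spot and 4 degrees of square, foot flush, with 10 to 20 N, for 0.6 s (contact force between gauge and module between 10 and 20 N and horizontal distance between gauge and test_spot below 0.009 m and angle between the z axis of gauge and the z axis of module, either way round below 0.07 rad and z of gauge in the frame of test_spot below -0.0005 m), for 0.6 s.
At the end, for the whole second after the job is handed in: Gauge upright in its holder (within 4 mm, foot down); module flat and at rest in the free half its reading calls for: finished tray if the needle reads 50 or more (within 20 mm of the spot in x, 35 mm in y), curing rack if less (30, 35 mm); within 2 divisions of 50 either counts (horizontal distance between gauge and holder below 0.004 m and z of gauge in the frame of holder below 0.0125 m and angle between each of gauge, module's own z axis and vertical below 0.08 rad and linear speed of each of gauge, module below 0.02 m/s and ((value of joint needle above 2.3 rad and x of module in the frame of tray_spot between -0.02 and 0.02 m and y of module in the frame of tray_spot between -0.035 and 0.035 m and z of module in the frame of tray_spot between -0.006 and 0.006 m) or (value of joint needle below 2.5 rad and x of module in the frame of rack_spot between -0.03 and 0.03 m and y of module in the frame of rack_spot between -0.035 and 0.035 m and z of module in the frame of rack_spot between -0.006 and 0.006 m))); the robot touches nothing.
It fails at once if the gauge is pressed on the module with more than 25 N (contact force between gauge and module above 25 N).
It fails at once if the module is tipped by more than 30 degrees (angle between module's own z axis and vertical above 0.52 rad).
It fails at once if a bystander is moved by more than 25 mm (distance of any of white_jar, flux_bottle, tweezers, clear_tape from where it was at the start of the episode above 0.025 m).
It also fails if it takes over 58 s, if anything falls off the work surface, if the arm or the gripper's body presses on something with over 40 N, if the wrist force passes 120 N, or if a joint passes its speed limit or range.

## Working session

There is one attempt and no reset: what is moved stays moved. The work goes in short steps, Python scripts to look and compute and a tool call to move; the robot and the scene stay as the last step left them, time stands still between calls to the robot, and variables do not carry over. Pictures are saved under pics/ and viewed, at most 10 in all, crops included, and the job is handed in when it is done.

Besides the shell and the picture viewer there is one more tool, called in YAML: its name, and indented under it one key for each argument. move_arm: Moves the arm, as the interface text tells. Its arguments: {"type":"object","properties":{"moves":{"type":"array"}},"required":["moves"]}

```bash
mkdir -p pics
cat > h.py <<'E'
import numpy as np, cv2
from plant import ctrl, vision
def snap(n,save=None):
    m=vision.camera_model(n); p,d=vision.snapshot(n)
    if save: cv2.imwrite('pics/'+save,p[:,:,::-1])
    return p,d,m
def f(m): return 192/np.tan(np.radians(m['vertical_fov'])/2)
def ray(m,u,v,z):
    T=np.array(m['cam_to_world']); d=T[:3,:3]@np.array([(u-m['cx'])/f(m),(v-m['cy'])/f(m),1]); o=T[:3,3]
    return o+d*(z-o[2])/d[2]
def cloud(d,m):
    T=np.array(m['cam_to_world']); v,u=np.mgrid[:384,:512]
    P=np.stack([(u-m['cx'])/f(m)*d,(v-m['cy'])/f(m)*d,d],-1)
    P=P@T[:3,:3].T+T[:3,3]; P[d==0]=np.nan
    return P
E
python3 - <<'E'
from h import *
for n in ['scene','top']:
    p,d,m=snap(n,n+'0.png'); np.savez(n+'0.npz',p=p,d=d); print(n,m)
print(ctrl.get_obs())
E
```

```text
scene {'vertical_fov': 52.61557151256509, 'cx': 259.01434496498456, 'cy': 186.92516146241132, 'cam_to_world': array([[ 0.67212507, -0.48133578,  0.56263998, -0.02332005],
       [-0.7403351 , -0.4495125 ,  0.49984242, -0.681159  ],
       [ 0.01232166, -0.75249875, -0.6584784 ,  0.81143902],
       [ 0.        ,  0.        ,  0.        ,  1.        ]])}
top {'vertical_fov': 44.819363495615505, 'cx': 254.66389431560748, 'cy': 186.5505062202261, 'cam_to_world': array([[-0.01171983, -0.9969015 ,  0.07778197,  0.50284252],
       [-0.99985263,  0.01265927,  0.01159584, -0.11888149],
       [-0.01254457, -0.07763461, -0.99690295,  1.42415068],
       [ 0.        ,  0.        ,  0.        ,  1.        ]])}
{'clock': 0.1, 'joint_pos': array([ 8.66373791e+01,  2.05871765e+01,  6.40803157e-01, -1.44787084e-02,
       -7.01372079e+01, -1.65090269e+01]), 'qvel': array([ 0.03478603, -0.01062188,  0.19435142,  0.07914174,  0.05418191,
        0.08695768]), 'tau': array([-2.09804799e-03, -5.84165025e+01,  2.93751115e+01,  7.01558948e+00,
        1.01555165e-02, -5.16831676e-05]), 'tool_pos': array([0.22931866, 0.63441683, 0.23374189]), 'orientation': array([ 1.79915996e+02, -1.07020566e-02, -1.98765693e+01]), 'force': array([0.36005546, 0.03300903, 0.32088767]), 'moment': array([-0.0406052 , -0.03252973,  0.01799482]), 'gripper_force': 0.0, 'opening': 0.08751317507063924}
```

View pics/top0.png

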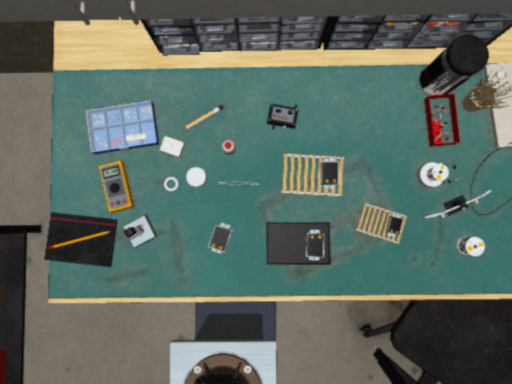

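View pics/scene0.png

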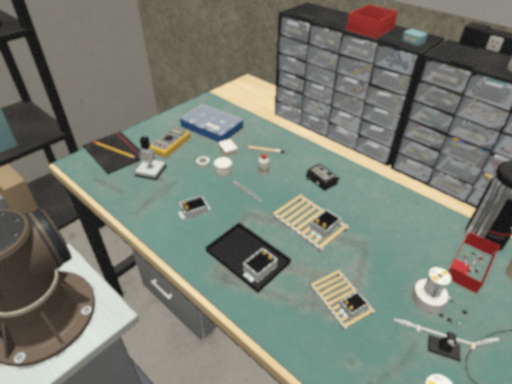

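The top view shows the gauge in its holder near (139,231), the loose module at (220,237), the tray at (298,243), the big rack at (312,174) and a small decoy rack at (382,222). In the scene view the holder is at (150,160) and the module at (195,207).

Run:
```python
from h import *
Z=np.load('top0.npz'); d=Z['d']; p=Z['p']; m=vision.camera_model('top'); C=cloud(d,m)
def reg(n,u0,u1,v0,v1,z0,z1):
    M=np.zeros((384,512),bool); M[v0:v1,u0:u1]=True
    z=C[...,2]; M&=(z>z0)&(z<z1); P=C[M]
    if len(P)<3: print(n,'none');return
    r=cv2.minAreaRect((P[:,:2]*1000).astype(np.float32)); print(n,len(P),P.mean(0).round(4),'zmed',np.median(P[:,2]).round(4),'rect',np.round(r[0],1),np.round(r[1],1),round(r[2],1))
print('bench z',np.nanmedian(C[200:280,180:205,2]))
reg('grip',110,170,205,255,.11,.16)
reg('dial',110,170,205,255,.05,.1)
reg('holder',110,170,205,255,.012,.03)
reg('module',200,242,215,258,.012,.05)
reg('tray',260,336,215,270,.008,.05)
reg('rack',275,350,148,200,.012,.05)
reg('rackall',275,350,148,200,.014,.027)
# tray by colour (dark, nonsaturated)
hsv=cv2.cvtColor(p,cv2.COLOR_RGB2HSV)
for n,mask,(u0,u1,v0,v1),z in [('tray',hsv[...,2]<75,(258,340,212,272),.02),('rack',cv2.inRange(hsv,(10,40,120),(30,255,255))>0,(275,350,148,200),.022)]:
    M=np.zeros((384,512),np.uint8); M[v0:v1,u0:u1]=mask[v0:v1,u0:u1]
    vv,uu=np.nonzero(M); W=np.array([ray(m,u,v,z)[:2]*1000 for u,v in zip(uu,vv)],np.float32)
    r=cv2.minAreaRect(W); print(n,len(W),np.round(r[0],1),np.round(r[1],1),round(r[2],1))
mw=vision.camera_model('wrist'); print(mw)
```

```text
bench z 0.0014640622721138197
grip 85 [0.4828 0.2456 0.1311] zmed 0.1332 rect [482.8 247.7] [22.  24.3] 31.8
dial 91 [0.484  0.2377 0.0781] zmed 0.0814 rect [483.  244.9] [23.  51.3] 31.7
holder 469 [0.4899 0.2505 0.0208] zmed 0.0211 rect [500.5 271.4] [132.8 152.2] 8.8
module 417 [0.4592 0.0037 0.0252] zmed 0.0246 rect [459.6   4. ] [52.3 69.8] 70.3
tray 797 [ 0.4355 -0.2567  0.0231] zmed 0.0248 rect [ 446.6 -228.4] [157.5 207.9] 2.4
rack 1504 [ 0.6458 -0.282   0.0262] zmed 0.0222 rect [ 647.3 -276.9] [182.6 120.8] 85.9
rackall 1135 [ 0.6452 -0.271   0.0211] zmed 0.0211 rect [ 647.2 -276.8] [182.6 120.6] 85.8
tray 2374 [ 441.6 -230. ] [190.9 125. ] 89.4
rack 1166 [ 646.  -278.2] [180.7 121.4] 85.9
{'vertical_fov': 63.57762374413711, 'cx': 256.67405141489945, 'cy': 192.22339450585497, 'cam_to_world': array([[-0.34091296, -0.90929808, -0.2386532 ,  0.29419916],
       [-0.94009384,  0.33011877,  0.08511852,  0.61210246],
       [ 0.00138579,  0.25337441, -0.9673673 ,  0.38355241],
       [ 0.        ,  0.        ,  0.        ,  1.        ]])}
```

```bash
cat >> h.py <<'E'
from scipy.spatial.transform import Rotation as R
def plan(xyz,yaw,n,op,pitch=0,nt=None):
    "constant-rate world line from the measured pose to the target, n rows"
    o=ctrl.get_obs(); p0=np.array(o['tool_pos']); R0=R.from_euler('xyz',o['orientation'],degrees=True)
    R1=R.from_euler('z',yaw,degrees=True)*R.from_euler('x',180,degrees=True)*R.from_euler('y',pitch,degrees=True)
    w=(R0.inv()*R1).as_rotvec(); dp=(np.array(xyz)-p0)*100/n; print('rot/row deg',np.degrees(np.linalg.norm(w))/n,'cm/row',np.linalg.norm(dp))
    for i in range(n):
        s=(R0*R.from_rotvec(w*i/n)).inv().apply(dp)
        print(', '.join(f'{x:g}' for x in [op,*s.round(2),*(w/n).round(3)])+',')
E
python3 - <<'E'
from h import *
plan([.483,.246,.235],-148.3,16,8.7)
E
```

```text
rot/row deg 8.026464874222826 cm/row 2.8995112813637838
8.7, 2.32, 1.74, -0, 0, -0, 0.14,
8.7, 2.54, 1.4, -0.01, 0, -0, 0.14,
8.7, 2.71, 1.04, -0.01, 0, -0, 0.14,
8.7, 2.83, 0.65, -0.01, 0, -0, 0.14,
8.7, 2.89, 0.25, -0.01, 0, -0, 0.14,
8.7, 2.9, -0.16, -0.01, 0, -0, 0.14,
8.7, 2.84, -0.56, -0.01, 0, -0, 0.14,
8.7, 2.74, -0.95, -0.01, 0, -0, 0.14,
8.7, 2.58, -1.33, -0.01, 0, -0, 0.14,
8.7, 2.37, -1.67, -0.01, 0, -0, 0.14,
8.7, 2.11, -1.99, -0.01, 0, -0, 0.14,
8.7, 1.81, -2.26, -0.01, 0, -0, 0.14,
8.7, 1.48, -2.49, -0.01, 0, -0, 0.14,
8.7, 1.12, -2.68, -0.01, 0, -0, 0.14,
8.7, 0.73, -2.81, -0.01, 0, -0, 0.14,
8.7, 0.33, -2.88, -0.01, 0, -0, 0.14,
```

move_arm:
  moves: [8.7,2.32,1.74,0,0,0,0.14,8.7,2.54,1.4,0,0,0,0.14,8.7,2.71,1.04,0,0,0,0.14,8.7,2.83,0.65,0,0,0,0.14,8.7,2.89,0.25,0,0,0,0.14,8.7,2.9,-0.16,0,0,0,0.14,8.7,2.84,-0.56,0,0,0,0.14,8.7,2.74,-0.95,0,0,0,0.14]

```text
clock: 0.9
tool_pos: [0.3567, 0.4392, 0.2342]
orientation: [180.0, -0.0, -84.4]
force: [0.3, 0.5, -0.1]
opening: 0.087
gripper_force: 0.0
```

move_arm:
  moves: [8.7,2.58,-1.33,0,0,0,0.14,8.7,2.37,-1.67,0,0,0,0.14,8.7,2.11,-1.99,0,0,0,0.14,8.7,1.81,-2.26,0,0,0,0.14,8.7,1.48,-2.49,0,0,0,0.14,8.7,1.12,-2.68,0,0,0,0.14,8.7,0.73,-2.81,0,0,0,0.14,8.7,0.33,-2.88,0,0,0,0.14]

```text
clock: 1.7
tool_pos: [0.4837, 0.2452, 0.2343]
orientation: [180.0, -0.0, -148.5]
force: [0.8, 0.2, -0.3]
opening: 0.0867
gripper_force: 0.0
```

Run:
```python
from h import *
p,d,m=snap('wrist','w1.png'); C=cloud(d,m)
P=C.reshape(-1,3); 
for a,b in [(.11,.16),(.05,.1),(.018,.026)]:
    Q=P[(P[:,2]>a)&(P[:,2]<b)&(np.hypot(P[:,0]-.483,P[:,1]-.246)<.055)]
    r=cv2.minAreaRect((Q[:,:2]*1000).astype(np.float32)); print(len(Q),np.round(r[0],1),np.round(r[1],1),round(r[2],1),np.percentile(Q[:,2],[5,95]))
o=ctrl.get_obs(); print(o['clock'],o['tool_pos'],o['orientation'],o['joint_pos'],o['force'])
```

```text
838 [483.4 248.4] [21.8 24.6] 30.5 [0.11718092 0.1355719 ]
757 [484.  245.5] [22.8 51.9] 32.0 [0.05566982 0.09066019]
1910 [484.  248.9] [70.4 70.2] 26.8 [0.02049995 0.02303918]
1.75 [0.48494578 0.24268299 0.23425073] [-1.79950944e+02 -6.58279696e-02 -1.49096413e+02] [ 4.73189583e+01  8.10548242e+00 -1.61153367e+01  3.11809286e-02
 -6.58561918e+01 -1.06428116e+02] [ 0.64196262 -1.78157448  0.23809631]
```

View pics/w1.png

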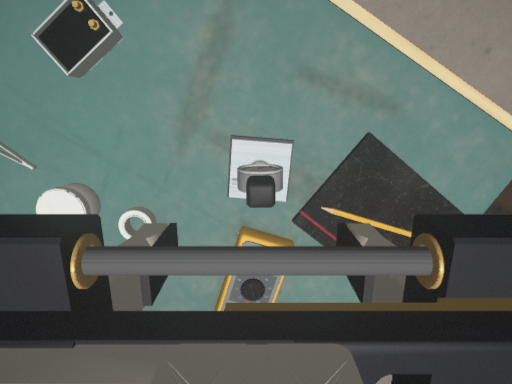

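Wrist view: gauge in holder at (260,180), seen from the side the camera is on; module at (75,35) with terminals at (78,6) and (95,25).

Run:
```python
from h import *
p=cv2.imread('pics/w1.png'); m=vision.camera_model('wrist')
cv2.imwrite('pics/w1c.png',cv2.resize(p[125:215,215:305],(540,540),interpolation=cv2.INTER_CUBIC))
for u,v in [(78,6),(95,25)]: print(ray(m,u,v,.04))
plan([.4835,.2475,.235],-148.9,1,8.7)
```

```text
[0.43187958 0.00412455 0.04      ]
[0.43905055 0.02544225 0.04      ]
rot/row deg 0.21285411956641814 cm/row 0.5084803956390341
8.7, -0.12, 0.49, -0.08, -0.001, -0.001, -0.003,
```

View pics/w1c.png

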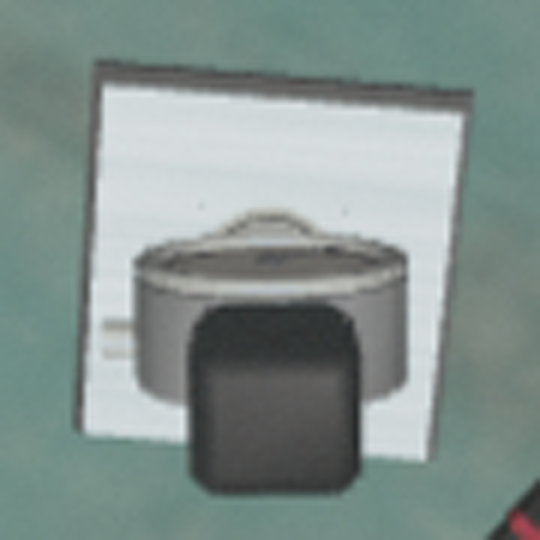

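move_arm:
  moves: [8.7,-0.15,0.5,0,0,0,0,8.7,0,0,4,0,0,0,8.7,0,0,4,0,0,0,8.7,0,0,3,0,0,0,5,0,0,1.6,0,0,0,5,0,0,0,0,0,0,5,0,0,0,0,0,0]

```text
clock: 2.45
tool_pos: [0.4821, 0.2521, 0.1089]
orientation: [-180.0, -0.0, -148.1]
force: [-0.4, -0.1, -0.2]
opening: 0.0687
gripper_force: 0.0
```

Run:
```python
from h import *
plan([.4836,.248,.1055],-149,1,4)
```

```text
rot/row deg 0.8675321799413926 cm/row 0.550980350889549
4, 0.09, -0.42, 0.34, -0, -0, 0.015,
```

move_arm:
  moves: [5,0.1,-0.42,0.3,0,0,0.01,4,0,0,0,0,0,0,3,0,0,0,0,0,0,2.2,0,0,0,0,0,0,2,0,0,0,0,0,0,2,0,0,0,0,0,0,2,0,0,0,0,0,0,2,0,0,0,0,0,0]

```text
clock: 3.25
tool_pos: [0.4835, 0.2474, 0.1058]
orientation: [-180.0, 0.0, -148.8]
force: [0.0, -0.2, 2.9]
opening: 0.0238
gripper_force: 30.0
```

move_arm:
  moves: [2,0,0,-0.5,0,0,0,2,0,0,-1,0,0,0,2,0,0,-2,0,0,0,2,0,0,-3,0,0,0,2,0,0,-2,0,0,0,2,0,0,0,0,0,0,2,0,0,0,0,0,0]

```text
clock: 3.95
tool_pos: [0.4831, 0.2473, 0.1906]
orientation: [180.0, 0.0, -148.8]
force: [-0.5, -0.3, -2.7]
opening: 0.0237
gripper_force: 30.0
```

Run:
```python
from h import *
o=ctrl.get_obs();print(o['tool_pos'],o['force'],o['opening'],o['gripper_force'],o['joint_pos'])
plan([.467,.0013,.19],-148.8,8,2)
```

```text
[0.4831201  0.24728108 0.19061521] [-0.4758012  -0.30245461 -2.71685396] 0.023697900863034003 29.952338933944702 [ 4.77790138e+01  1.00823003e+01 -1.97115496e+01 -3.42933659e-02
 -6.01755759e+01 -1.06562999e+02]
rot/row deg 0.005334528984278976 cm/row 3.081368626923544
2, 1.77, -2.53, 0.01, 0, 0, -0,
2, 1.77, -2.53, 0.01, 0, 0, -0,
2, 1.77, -2.53, 0.01, 0, 0, -0,
2, 1.77, -2.53, 0.01, 0, 0, -0,
2, 1.77, -2.53, 0.01, 0, 0, -0,
2, 1.77, -2.53, 0.01, 0, 0, -0,
2, 1.77, -2.53, 0.01, 0, 0, -0,
2, 1.77, -2.53, 0.01, 0, 0, -0,
```

move_arm:
  moves: [2,1.77,-2.53,0,0,0,0,2,1.77,-2.53,0,0,0,0,2,1.77,-2.53,0,0,0,0,2,1.77,-2.53,0,0,0,0,2,1.77,-2.53,0,0,0,0,2,1.77,-2.53,0,0,0,0,2,1.77,-2.53,0,0,0,0,2,1.77,-2.53,0,0,0,0]

```text
clock: 4.75
tool_pos: [0.466, -0.0006, 0.1892]
orientation: [180.0, -0.1, -148.8]
force: [1.1, -0.7, -2.7]
opening: 0.0241
gripper_force: 30.0
```

move_arm:
  moves: [2,0,0,0,0,0,0,2,0,0,0,0,0,0,2,0,0,0,0,0,0]

```text
clock: 5.05
tool_pos: [0.4669, 0.0011, 0.1899]
orientation: [180.0, -0.1, -148.8]
force: [0.9, 0.2, -3.0]
opening: 0.0243
gripper_force: 30.0
```

Run:
```python
from h import *
p,d,m=snap('wrist','w2.png'); C=cloud(d,m); P=C.reshape(-1,3)
for a,b in [(.027,.036),(.036,.043)]:
    Q=P[(P[:,2]>a)&(P[:,2]<b)&(np.hypot(P[:,0]-.4596,P[:,1]-.004)<.055)]
    if len(Q)<5: continue
    r=cv2.minAreaRect((Q[:,:2]*1000).astype(np.float32)); print(len(Q),np.round(r[0],1),np.round(r[1],1),round(r[2],1),Q.mean(0))
o=ctrl.get_obs(); print(o['clock'],o['tool_pos'],o['orientation'],o['force'])
```

```text
527 [460.6   4. ] [52.  69.7] 70.2 [0.4477647  0.00273121 0.03007048]
70 [437.   12.3] [28.   5.7] 71.2 [0.43689447 0.01223275 0.03952273]
5.1 [0.46706267 0.00130965 0.19002199] [ 1.79983515e+02 -5.11320460e-02 -1.48758153e+02] [-0.17410708 -0.80282272 -2.58420896]
```

View pics/w2.png

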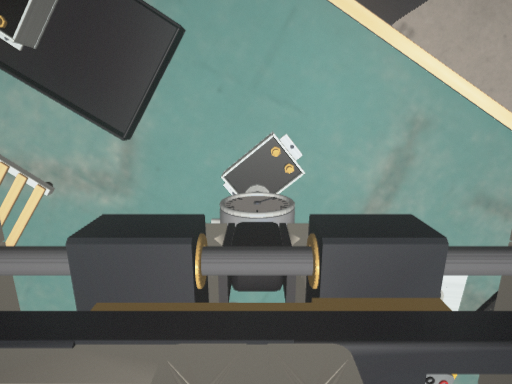

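move_arm:
  moves: [2,0,0,2.5,0,0,0,2,0,0,2.5,0,0,0,2,0,0,0.9,0,0,0,2,0,0,0,0,0,0,2,0,0,0,0,0,0]

```text
clock: 5.6
tool_pos: [0.4678, 0.0013, 0.1322]
orientation: [-180.0, 0.0, -148.7]
force: [0.1, -0.4, -2.5]
opening: 0.0239
gripper_force: 30.0
```

move_arm:
  moves: [2,0,0,0.1,0,0,0,2,0,0,0.1,0,0,0,2,0,0,0.1,0,0,0,2,0,0,0,0,0,0]

```text
clock: 6.0
tool_pos: [0.4673, 0.0008, 0.1287]
orientation: [-180.0, 0.0, -148.8]
force: [0.4, 0.6, -2.6]
opening: 0.0237
gripper_force: 30.0
```

move_arm:
  moves: [2,0,0,0.1,0,0,0,2,0,0,0.1,0,0,0,2,0,0,0.1,0,0,0,2,0,0,0,0,0,0]

```text
clock: 6.4
tool_pos: [0.4672, 0.0008, 0.1254]
orientation: [180.0, -0.0, -148.8]
force: [-0.8, -0.8, -2.5]
opening: 0.0239
gripper_force: 30.0
```

move_arm:
  moves: [2,0,0,0.1,0,0,0,2,0,0,0,0,0,0]

```text
clock: 6.6
tool_pos: [0.4672, 0.0008, 0.1245]
orientation: [-180.0, -0.0, -148.8]
force: [1.1, -0.6, -2.2]
opening: 0.0238
gripper_force: 30.0
```

move_arm:
  moves: [2,0,0,0.05,0,0,0,2,0,0,0,0,0,0]

```text
clock: 6.8
tool_pos: [0.4672, 0.0008, 0.124]
orientation: [-180.0, 0.0, -148.8]
force: [0.3, 0.3, -1.5]
opening: 0.0239
gripper_force: 30.0
```

move_arm:
  moves: [2,0,0,0.05,0,0,0,2,0,0,0.05,0,0,0,2,0,0,0,0,0,0]

```text
clock: 7.1
tool_pos: [0.4673, 0.0009, 0.1231]
orientation: [-180.0, 0.0, -148.8]
force: [-0.2, -0.1, -0.7]
opening: 0.0242
gripper_force: 30.0
```

move_arm:
  moves: [2,0,0,0.05,0,0,0,2,0,0,0,0,0,0]

```text
clock: 7.3
tool_pos: [0.4673, 0.0009, 0.1226]
orientation: [-180.0, 0.0, -148.8]
force: [0.7, -0.7, -0.2]
opening: 0.0237
gripper_force: 30.0
```

move_arm:
  moves: [2,0,0,0.05,0,0,0,2,0,0,0,0,0,0]

```text
clock: 7.5
tool_pos: [0.4673, 0.0009, 0.1221]
orientation: [-180.0, 0.0, -148.8]
force: [0.8, -0.1, -0.3]
opening: 0.0239
gripper_force: 30.0
```

move_arm:
  moves: [2,0,0,0.05,0,0,0,2,0,0,0,0,0,0]

```text
clock: 7.7
tool_pos: [0.4673, 0.0009, 0.1216]
orientation: [-180.0, 0.0, -148.8]
force: [0.7, -0.5, 0.2]
opening: 0.0238
gripper_force: 30.0
```

move_arm:
  moves: [2,0,0,0.05,0,0,0,2,0,0,0,0,0,0]

```text
clock: 7.9
tool_pos: [0.4673, 0.0009, 0.1211]
orientation: [-180.0, 0.0, -148.8]
force: [-0.9, -0.3, -0.4]
opening: 0.0239
gripper_force: 30.0
```

move_arm:
  moves: [2,0,0,0.05,0,0,0,2,0,0,0,0,0,0]

```text
clock: 8.1
tool_pos: [0.4673, 0.0008, 0.1206]
orientation: [-180.0, 0.0, -148.8]
force: [-0.3, -0.3, 0.2]
opening: 0.0234
gripper_force: 30.0
```

move_arm:
  moves: [2,0,0,0.04,0,0,0,2,0,0,0,0,0,0]

```text
clock: 8.3
tool_pos: [0.4673, 0.0009, 0.1202]
orientation: [-180.0, 0.0, -148.8]
force: [0.1, 0.1, -0.6]
opening: 0.0238
gripper_force: 30.0
```

move_arm:
  moves: [2,0,0,0.04,0,0,0,2,0,0,0,0,0,0]

```text
clock: 8.5
tool_pos: [0.4673, 0.0009, 0.1198]
orientation: [-180.0, 0.0, -148.8]
force: [0.9, 0.1, 2.2]
opening: 0.0238
gripper_force: 30.0
```

move_arm:
  moves: [2,0,0,0.04,0,0,0,2,0,0,0,0,0,0]

```text
clock: 8.7
tool_pos: [0.4674, 0.0009, 0.1198]
orientation: [-180.0, 0.0, -148.8]
force: [-1.7, 0.4, 5.5]
opening: 0.0237
gripper_force: 30.0
```

move_arm:
  moves: [2,0,0,0.04,0,0,0,2,0,0,0,0,0,0]

```text
clock: 8.9
tool_pos: [0.4675, 0.0009, 0.1198]
orientation: [-180.0, 0.0, -148.8]
force: [-2.8, 0.9, 9.3]
opening: 0.0239
gripper_force: 30.0
```

move_arm:
  moves: [2,0,0,0.04,0,0,0,2,0,0,0,0,0,0]

```text
clock: 9.1
tool_pos: [0.4677, 0.001, 0.1197]
orientation: [-180.0, 0.1, -148.8]
force: [-4.3, 1.8, 11.7]
opening: 0.0239
gripper_force: 30.0
```

move_arm:
  moves: [2,0,0,0,0,0,0,2,0,0,0,0,0,0,2,0,0,0,0,0,0,2,0,0,0,0,0,0,2,0,0,0,0,0,0,2,0,0,0,0,0,0,2,0,0,0,0,0,0]

```text
clock: 9.8
tool_pos: [0.4677, 0.001, 0.1197]
orientation: [-180.0, 0.1, -148.8]
force: [-3.3, 1.1, 13.0]
opening: 0.0239
gripper_force: 30.0
```

move_arm:
  moves: [2,0,0,0,0,0,0,2,0,0,0,0,0,0,2,0,0,0,0,0,0,2,0,0,0,0,0,0,2,0,0,0,0,0,0,2,0,0,0,0,0,0]

```text
clock: 10.4
tool_pos: [0.4677, 0.001, 0.1198]
orientation: [-180.0, 0.1, -148.8]
force: [-3.6, 1.1, 13.0]
opening: 0.0235
gripper_force: 30.0
```

move_arm:
  moves: [2,0,0,-0.2,0,0,0,2,0,0,-1,0,0,0,2,0,0,-2,0,0,0,2,0,0,-2.5,0,0,0,2,0,0,-1.5,0,0,0,2,0,0,0,0,0,0,2,0,0,0,0,0,0]

```text
clock: 11.1
tool_pos: [0.4667, 0.0008, 0.1901]
orientation: [180.0, -0.0, -148.8]
force: [-0.5, -0.0, -4.0]
opening: 0.0235
gripper_force: 30.0
```

Run:
```python
from h import *
p,d,m=snap('wrist','w3.png')
cv2.imwrite('pics/w3c.png',cv2.resize(p[180:225,210:305],(760,360),interpolation=cv2.INTER_CUBIC)[:,:,::-1])
o=ctrl.get_obs(); print(o['clock'],o['tool_pos'],o['orientation'],o['force'],o['joint_pos'])
plan([.4835,.2474,.19],-148.8,8,2)
```

```text
11.15 [0.46642826 0.00069988 0.18962244] [ 1.79957914e+02 -7.63561211e-02 -1.48807482e+02] [ 0.45708854  0.5346006  -2.66820773] [ 2.43383774e+01  2.77844567e+00 -2.83873419e+01 -3.81511815e-02
 -5.89150511e+01 -8.31261670e+01]
rot/row deg 0.010938678653586827 cm/row 3.0911298231936257
2, -1.78, 2.53, -0.01, 0, -0, -0,
2, -1.78, 2.53, -0.01, 0, -0, -0,
2, -1.78, 2.53, -0.01, 0, -0, -0,
2, -1.78, 2.53, -0.01, 0, -0, -0,
2, -1.78, 2.53, -0, 0, -0, -0,
2, -1.78, 2.53, -0, 0, -0, -0,
2, -1.78, 2.53, -0, 0, -0, -0,
2, -1.78, 2.53, -0, 0, -0, -0,
```

View pics/w3c.png

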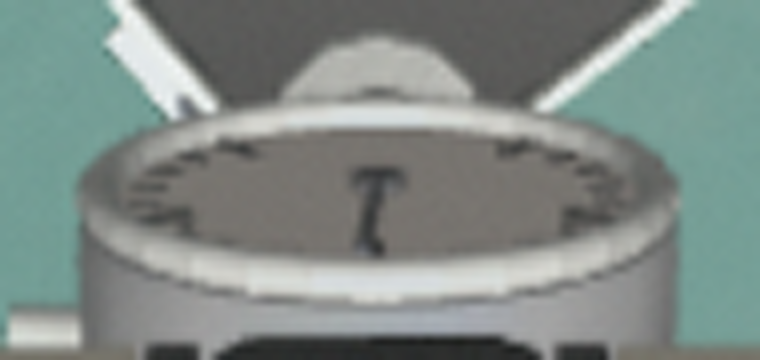

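Wrist crop: the dial (upside down here) shows the needle pointing near straight up, too oblique to read; I'll look again once it is parked.

move_arm:
  moves: [2,-1.78,2.53,0,0,0,0,2,-1.78,2.53,0,0,0,0,2,-1.78,2.53,0,0,0,0,2,-1.78,2.53,0,0,0,0,2,-1.78,2.53,0,0,0,0,2,-1.78,2.53,0,0,0,0,2,-1.78,2.53,0,0,0,0,2,-1.78,2.53,0,0,0,0]

```text
clock: 11.95
tool_pos: [0.4834, 0.2485, 0.1889]
orientation: [-180.0, -0.2, -148.8]
force: [1.4, -0.3, -3.1]
opening: 0.0237
gripper_force: 30.0
```

move_arm:
  moves: [2,0,0,2,0,0,0,2,0,0,2,0,0,0,2,0,0,1.5,0,0,0,2,0,0,0,0,0,0,2,0,0,0,0,0,0,2,0,0,0,0,0,0]

```text
clock: 12.55
tool_pos: [0.4845, 0.2479, 0.1361]
orientation: [-180.0, 0.0, -148.8]
force: [0.4, -0.2, -1.5]
opening: 0.024
gripper_force: 30.0
```

Run:
```python
from h import *
o=ctrl.get_obs(); print(o['clock'],o['tool_pos'],o['orientation'],o['force'])
plan([.4835,.2474,.125],-148.8,1,2)
```

```text
12.55 [0.48447198 0.24789277 0.13607322] [-1.79994429e+02  3.43415315e-02 -1.48783293e+02] [ 0.43491042 -0.15377283 -1.47571531]
rot/row deg 0.038593467533657985 cm/row 1.1126710564349944
2, 0.11, 0.01, 1.11, -0, 0.001, 0,
```

move_arm:
  moves: [2,0.11,0,0,0,0,0,2,0,0,0,0,0,0,2,0,0,0.6,0,0,0,2,0,0,0.5,0,0,0,2,0,0,0,0,0,0]

```text
clock: 13.05
tool_pos: [0.4826, 0.2467, 0.1236]
orientation: [-180.0, -0.1, -148.8]
force: [-0.4, -0.6, -2.6]
opening: 0.0236
gripper_force: 30.0
```

move_arm:
  moves: [2,0,0,0.4,0,0,0,2,0,0,0.3,0,0,0,2,0,0,0.3,0,0,0,2,0,0,0,0,0,0,2,0,0,0,0,0,0]

```text
clock: 13.55
tool_pos: [0.4832, 0.2472, 0.1145]
orientation: [-180.0, -0.0, -148.8]
force: [-0.1, 0.5, -2.5]
opening: 0.0237
gripper_force: 30.0
```

move_arm:
  moves: [2,0,0,0.3,0,0,0,2,0,0,0.3,0,0,0,2,0,0,0.1,0,0,0,2,0,0,0,0,0,0,2,0,0,0,0,0,0]

```text
clock: 14.05
tool_pos: [0.4832, 0.2471, 0.1075]
orientation: [-180.0, -0.0, -148.8]
force: [-0.0, 0.1, -2.1]
opening: 0.0235
gripper_force: 30.0
```

move_arm:
  moves: [2,0,0,0.1,0,0,0,2,0,0,0,0,0,0,2,0,0,0,0,0,0]

```text
clock: 14.35
tool_pos: [0.4831, 0.2471, 0.1066]
orientation: [-180.0, -0.0, -148.8]
force: [-0.1, 0.7, -2.5]
opening: 0.0239
gripper_force: 30.0
```

Not yet on the floor; a little more, then release and rise.

move_arm:
  moves: [2,0,0,0.08,0,0,0,2,0,0,0,0,0,0,2,0,0,0,0,0,0]

```text
clock: 14.65
tool_pos: [0.4833, 0.2473, 0.1059]
orientation: [180.0, 0.0, -148.8]
force: [0.6, -0.1, -2.2]
opening: 0.0239
gripper_force: 30.0
```

move_arm:
  moves: [3,0,0,0,0,0,0,4,0,0,0,0,0,0,5,0,0,0,0,0,0,6,0,0,0,0,0,0,6,0,0,-3,0,0,0,6,0,0,-4,0,0,0,6,0,0,-3,0,0,0]

```text
clock: 15.35
tool_pos: [0.4835, 0.2473, 0.2079]
orientation: [-180.0, 0.1, -148.8]
force: [-0.1, 0.7, -0.2]
opening: 0.0599
gripper_force: 0.0
```

Run:
```python
from h import *
p,d,m=snap('wrist','w4.png'); C=cloud(d,m); P=C.reshape(-1,3)
for a,b in [(.11,.16),(.138,.16),(.05,.1)]:
    Q=P[(P[:,2]>a)&(P[:,2]<b)&(np.hypot(P[:,0]-.483,P[:,1]-.246)<.055)]
    if len(Q)<5: continue
    r=cv2.minAreaRect((Q[:,:2]*1000).astype(np.float32)); print(len(Q),np.round(r[0],1),np.round(r[1],1),round(r[2],1),np.percentile(Q[:,2],[5,95]))
o=ctrl.get_obs(); print(o['clock'],o['tool_pos'],o['orientation'],o['force'],o['joint_pos'])
T=R.from_euler('xyz',o['orientation'],degrees=True); cw=np.array(m['cam_to_world'])
print('cam in tool',T.inv().apply(cw[:3,3]-o['tool_pos']),T.inv().apply(cw[:3,2]))
# viewing pose: tilt t about tool y, camera 0.17 m from the dial face
D=np.array([.483,.247,.068])+.010*np.array([np.cos(np.radians(-148.8)),np.sin(np.radians(-148.8)),0])
for s in (1,-1):
  for t in (30,45):
    R1=R.from_euler('z',-148.8,degrees=True)*R.from_euler('x',180,degrees=True)*R.from_euler('y',s*t,degrees=True)
    c=T.inv().apply(cw[:3,3]-o['tool_pos']); ax=R1.apply(T.inv().apply(cw[:3,2]))
    print(s,t,'axis',ax,'tcp',D-.2*ax-R1.apply(c),'fingertip',D-.2*ax-R1.apply(c)+R1.apply([0,0,.008]))
```

```text
1041 [483.2 247.2] [21.7 24.8] 31.5 [0.11614368 0.13548803]
905 [484.1 243.9] [22.7 52.4] 30.9 [0.05518741 0.09071134]
15.4 [0.48556784 0.24857051 0.2129692 ] [ 179.99306265    0.47249883 -148.72255551] [2.50406692 1.57008854 6.46122533] [  47.78682539    8.99916922  -17.99472944    0.14380782  -62.55118377
 -106.57513477]
cam in tool [ 0.06859943  0.00026025 -0.14524857] [-0.24795266 -0.00128123  0.9687713 ]
1 30 axis [-0.22998727 -0.14078312 -0.96295689] tcp [0.50927462 0.26290779 0.10050271] fingertip [0.50585316 0.26083569 0.09357451]
1 45 axis [-0.43531181 -0.26513208 -0.86035377] tcp [0.51528354 0.26654693 0.08885738] fingertip [0.51044487 0.26361652 0.08320053]
-1 30 axis [ 0.59866508  0.36106658 -0.71500423] tcp [0.46778458 0.23778054 0.11951161] fingertip [0.47120604 0.23985264 0.11258341]
-1 45 axis [ 0.73657958  0.44459057 -0.50969575] tcp [0.45660777 0.23101162 0.11574002] fingertip [0.46144644 0.23394202 0.11008317]
```

Run:
```python
from h import *
D=np.array([.483,.247,.068])+.010*np.array([np.cos(np.radians(-148.8)),np.sin(np.radians(-148.8)),0])
t=-35;R1=R.from_euler('z',-148.8,degrees=True)*R.from_euler('x',180,degrees=True)*R.from_euler('y',t,degrees=True)
tcp=D-.25*R1.apply([-.248,0,.9688])-R1.apply([.0686,0,-.1452]); print(tcp)
plan(tcp,-148.8,6,6,pitch=t)
```

```text
[0.43148097 0.21579897 0.15124335]
rot/row deg 5.754598478492931 cm/row 1.4728508972335435
6, 1.06, 0, 1.02, 0, -0.1, 0,
6, 1.16, 0, 0.91, 0, -0.1, 0,
6, 1.24, 0, 0.79, 0, -0.1, 0,
6, 1.32, 0, 0.66, 0, -0.1, 0,
6, 1.38, 0, 0.52, 0, -0.1, 0,
6, 1.42, 0, 0.38, 0, -0.1, 0,
```

move_arm:
  moves: [6,1.06,0,1.02,0,-0.1,0,6,1.16,0,0.91,0,-0.1,0,6,1.24,0,0.79,0,-0.1,0,6,1.32,0,0.66,0,-0.1,0,6,1.38,0,0.52,0,-0.1,0,6,1.42,0,0.38,0,-0.1,0,6,0,0,0,0,0,0,6,0,0,0,0,0,0]

```text
clock: 16.2
tool_pos: [0.4582, 0.2063, 0.1856]
orientation: [177.1, 30.5, -148.9]
force: [0.5, 0.4, 0.4]
opening: 0.06
gripper_force: 0.0
```

Run:
```python
from h import *
p,d,m=snap('wrist','w5.png'); o=ctrl.get_obs(); print(o['clock'],o['tool_pos'],o['orientation'])
T=np.array(m['cam_to_world']); a=np.radians(-148.8); n=np.array([np.cos(a),np.sin(a),0]); ri=np.array([n[1]*-1,n[0],0])*1.0
# rectify dial face plane: axes right (seen from the front) and up
c=np.array([.483,.247,.068])+.010*n; right=np.cross([0,0,1],n)
def pr(X): q=T[:3,:3].T@(X-T[:3,3]); return [f(m)*q[0]/q[2]+m['cx'],f(m)*q[1]/q[2]+m['cy']]
s=.028; src=np.float32([pr(c+s*(i*right+j*np.array([0,0,1]))) for i,j in [(-1,1),(1,1),(1,-1),(-1,-1)]])
H=cv2.getPerspectiveTransform(src,np.float32([[0,0],[500,0],[500,500],[0,500]]))
cv2.imwrite('pics/dial.png',cv2.warpPerspective(p,H,(500,500),flags=cv2.INTER_CUBIC)[:,:,::-1]); print(src)
```

```text
16.25 [0.45812781 0.20670058 0.18523849] [ 177.11752767   30.43530765 -148.82275642]
[[312.75934 174.48515]
 [243.27751 175.28906]
 [242.5009  134.65121]
 [302.5329  134.32747]]
```

View pics/dial.png

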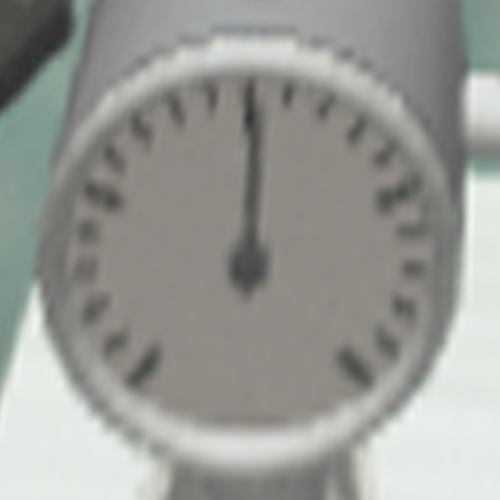

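The rectified dial shows the needle from hub (248,268) to (252,95), about 1–2° clockwise of the top mark: reading ≈ 50.5, so it goes to the finished tray.

Run:
```python
from h import *
m=vision.camera_model('top'); C=cloud(np.load('top0.npz')['d'],m)[215:270,260:336].reshape(-1,3)
for a,b in [(.024,.05),(.012,.023)]:
    Q=C[(C[:,2]>a)&(C[:,2]<b)&(C[:,0]<.52)]; r=cv2.minAreaRect((Q[:,:2]*1000).astype(np.float32)); print(len(Q),r)
plan([.46,.004,.2],-199.7,8,8.7)
```

```text
408 ((441.6737976074219, -230.12059020996094), (185.42724609375, 124.55119323730469), 89.34028625488281)
228 ((441.2596435546875, -230.79518127441406), (186.82589721679688, 125.4284439086914), 89.31659698486328)
rot/row deg 7.435452279630165 cm/row 2.5405748456754433
8.7, 1.02, -2.14, -0.92, 0.035, 0.059, 0.11,
8.7, 0.83, -2.27, -0.79, 0.035, 0.059, 0.11,
8.7, 0.62, -2.37, -0.66, 0.035, 0.059, 0.11,
8.7, 0.39, -2.45, -0.55, 0.035, 0.059, 0.11,
8.7, 0.14, -2.5, -0.45, 0.035, 0.059, 0.11,
8.7, -0.11, -2.51, -0.36, 0.035, 0.059, 0.11,
8.7, -0.36, -2.5, -0.28, 0.035, 0.059, 0.11,
8.7, -0.62, -2.45, -0.23, 0.035, 0.059, 0.11,
```

move_arm:
  moves: [8.7,1.02,-2.14,-0.92,0.035,0.059,0.11,8.7,0.83,-2.27,-0.79,0.035,0.059,0.11,8.7,0.62,-2.37,-0.66,0.035,0.059,0.11,8.7,0.39,-2.45,-0.55,0.035,0.059,0.11,8.7,0.14,-2.5,-0.45,0.035,0.059,0.11,8.7,-0.11,-2.51,-0.36,0.035,0.059,0.11,8.7,-0.36,-2.5,-0.28,0.035,0.059,0.11,8.7,-0.62,-2.45,-0.23,0.035,0.059,0.11]

```text
clock: 17.05
tool_pos: [0.4602, 0.0038, 0.1995]
orientation: [180.0, -0.1, 160.1]
force: [0.5, 0.5, -0.0]
opening: 0.087
gripper_force: 0.0
```

move_arm:
  moves: [8.7,0,0,0,0,0,0,8.7,0,0,0,0,0,0]

```text
clock: 17.25
tool_pos: [0.4603, 0.0041, 0.1987]
orientation: [179.9, -0.0, 160.3]
force: [-0.1, -0.5, 0.4]
opening: 0.0874
gripper_force: 0.0
```

Run:
```python
from h import *
p,d,m=snap('wrist','w6.png'); P=cloud(d,m).reshape(-1,3)
Q=P[(P[:,2]>.026)&(P[:,2]<.036)&(np.hypot(P[:,0]-.4596,P[:,1]-.004)<.055)]
print(len(Q),cv2.minAreaRect((Q[:,:2]*1000).astype(np.float32)))
o=ctrl.get_obs(); print(o['clock'],o['tool_pos'],o['orientation'],o['joint_pos'])
# fixed module in tray from the wrist view
Q=P[(P[:,2]>.026)&(P[:,2]<.05)&(abs(P[:,0]-.44)<.06)&(P[:,1]<-.15)&(P[:,1]>-.33)]
if len(Q)>5: print('fixed',len(Q),cv2.minAreaRect((Q[:,:2]*1000).astype(np.float32)))
plan([.46,.004,.06],-199.7,4,8.7)
```

```text
643 ((459.9112548828125, 3.8947525024414062), (52.0584602355957, 69.06759643554688), 69.97988891601562)
17.3 [0.45991707 0.00437348 0.19887575] [1.79907869e+02 1.69070012e-02 1.60379410e+02] [ 2.51435935e+01  1.51511429e+00 -2.83842076e+01 -6.17715100e-02
 -6.00238104e+01 -1.34733342e+02]
fixed 128 ((404.565185546875, -259.2028503417969), (20.54327392578125, 9.286134719848633), 67.6097640991211)
rot/row deg 0.030702337594959397 cm/row 3.471906827829636
8.7, -0, -0.01, 3.47, 0, 0, 0,
8.7, -0, -0.01, 3.47, 0, 0, 0,
8.7, -0, -0.01, 3.47, 0, 0, 0,
8.7, -0, -0.01, 3.47, 0, 0, 0,
```

move_arm:
  moves: [8.7,0,0,4,0,0,0,8.7,0,0,4,0,0,0,8.7,0,0,4,0,0,0,8.7,0,0,4,0,0,0,8.7,0,0,2.1,0,0,0,7,0,0,0,0,0,0,6,0,0,0,0,0,0,5.6,0,0,0,0,0,0]

```text
clock: 18.1
tool_pos: [0.4614, 0.0054, 0.0202]
orientation: [179.7, 0.2, 160.4]
force: [0.4, 0.4, 0.7]
opening: 0.0683
gripper_force: 0.0
```

move_arm:
  moves: [5,0,0,0,0,0,0,5,0,0,0,0,0,0,5,0,0,0,0,0,0,5,0,0,0,0,0,0,5,0,0,0,0,0,0]

```text
clock: 18.6
tool_pos: [0.4607, 0.0046, 0.0197]
orientation: [179.8, 0.1, 160.3]
force: [-1.7, -0.3, 9.6]
opening: 0.0517
gripper_force: 30.0
```

move_arm:
  moves: [5,0,0,-1,0,0,0,5,0,0,-2.5,0,0,0,5,0,0,-3,0,0,0,5,0,0,-2.5,0,0,0,5,0,0,0,0,0,0]

```text
clock: 19.1
tool_pos: [0.4623, 0.0051, 0.1124]
orientation: [179.6, 0.3, 160.3]
force: [-0.3, 0.5, -3.3]
opening: 0.0518
gripper_force: 30.0
```

Run:
```python
from h import *
p,d,m=snap('wrist','w7.png')
plan([.4418,-.198,.11],-180.6,8,5)
```

```text
rot/row deg 2.3860901081209276 cm/row 2.5470648977619397
5, -0.63, -2.47, -0.01, 0.001, 0.001, -0.042,
5, -0.52, -2.49, -0, 0.001, 0.001, -0.042,
5, -0.42, -2.51, -0, 0.001, 0.001, -0.042,
5, -0.31, -2.53, -0, 0.001, 0.001, -0.042,
5, -0.21, -2.54, -0, 0.001, 0.001, -0.042,
5, -0.1, -2.54, 0, 0.001, 0.001, -0.042,
5, 0, -2.55, 0, 0.001, 0.001, -0.042,
5, 0.11, -2.54, 0, 0.001, 0.001, -0.042,
```

View pics/w7.png

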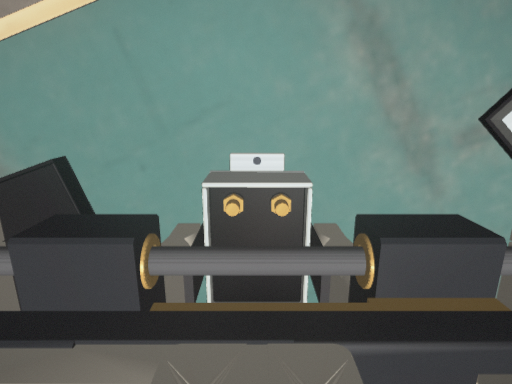

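Wrist view: the module is held squarely between the fingers, can rim from (205,185) to (308,300), terminals at (233,205) and (282,205).

move_arm:
  moves: [5,-0.63,-2.47,0,0,0,-0.042,5,-0.52,-2.49,0,0,0,-0.042,5,-0.42,-2.51,0,0,0,-0.042,5,-0.31,-2.53,0,0,0,-0.042,5,-0.21,-2.54,0,0,0,-0.042,5,-0.1,-2.54,0,0,0,-0.042,5,0,-2.55,0,0,0,-0.042,5,0.11,-2.54,0,0,0,-0.042]

```text
clock: 19.95
tool_pos: [0.4399, -0.1992, 0.1069]
orientation: [179.8, -0.0, 179.7]
force: [0.1, 1.0, -3.9]
opening: 0.052
gripper_force: 30.0
```

move_arm:
  moves: [5,0,0,0,0,0,0,5,0,0,0,0,0,0,5,0,0,0,0,0,0]

```text
clock: 20.25
tool_pos: [0.4407, -0.198, 0.1076]
orientation: [179.9, 0.0, 179.5]
force: [-0.0, 0.4, -4.0]
opening: 0.0515
gripper_force: 30.0
```

Run:
```python
from h import *
p,d,m=snap('wrist','w8.png')
plan([.4418,-.198,.05],180-.6,2,5)
```

```text
rot/row deg 0.11995713760815231 cm/row 2.8902484087690037
5, -0.04, -0.01, 2.89, 0.001, 0.001, 0.002,
5, -0.04, -0.01, 2.89, 0.001, 0.001, 0.002,
```

View pics/w8.png

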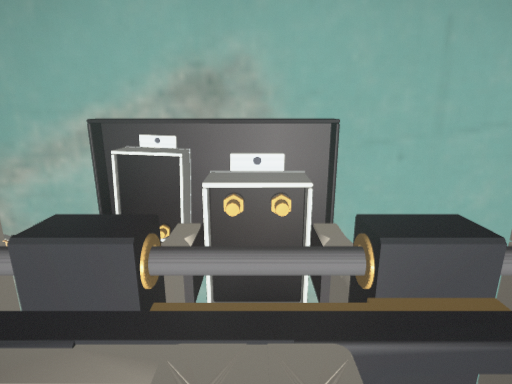

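Wrist view: tray from (90,120) to (338,120), fixed module's inner edge at column 187, held module over the free half; I shift 4 mm towards +y to centre the fingers in the gap.

move_arm:
  moves: [5,-0.1,0.4,0,0,0,0,5,0,0,2.5,0,0,0,5,0,0,2.5,0,0,0,5,0,0,2,0,0,0,5,0,0,0.8,0,0,0,5,0,0,0,0,0,0,5,0,0,0,0,0,0]

```text
clock: 21.0
tool_pos: [0.4432, -0.194, 0.031]
orientation: [179.9, 0.2, 179.6]
force: [-0.4, -0.6, -4.0]
opening: 0.0518
gripper_force: 30.0
```

move_arm:
  moves: [5,0,0,0.15,0,0,0,5,0,0,0.15,0,0,0,5,0,0,0,0,0,0]

```text
clock: 21.3
tool_pos: [0.4426, -0.1942, 0.0276]
orientation: [179.9, 0.2, 179.6]
force: [-0.3, -0.5, -3.6]
opening: 0.052
gripper_force: 30.0
```

move_arm:
  moves: [5,0,0,0.2,0,0,0,5,0,0,0.15,0,0,0,5,0,0,0,0,0,0]

```text
clock: 21.6
tool_pos: [0.4423, -0.1942, 0.0236]
orientation: [179.9, 0.1, 179.6]
force: [0.1, 0.5, -2.9]
opening: 0.0517
gripper_force: 30.0
```

move_arm:
  moves: [5,0,0,0.1,0,0,0,5,0,0,0,0,0,0]

```text
clock: 21.8
tool_pos: [0.4425, -0.1942, 0.0228]
orientation: [179.9, 0.1, 179.6]
force: [-0.2, -0.1, -2.4]
opening: 0.0519
gripper_force: 30.0
```

move_arm:
  moves: [5,0,0,0.07,0,0,0,5,0,0,0,0,0,0]

```text
clock: 22.0
tool_pos: [0.4426, -0.1942, 0.0227]
orientation: [179.9, 0.1, 179.6]
force: [-3.2, 1.8, 6.8]
opening: 0.0514
gripper_force: 30.0
```

move_arm:
  moves: [5.5,0,0,0,0,0,0,5.9,0,0,0,0,0,0,5.9,0,0,0,0,0,0,5.9,0,0,-1.5,0,0,0,5.9,0,0,-3,0,0,0,5.9,0,0,-4,0,0,0,5.9,0,0,-4,0,0,0,5.9,0,0,-4,0,0,0]

```text
clock: 22.8
tool_pos: [0.4419, -0.1946, 0.1888]
orientation: [179.9, 0.1, 179.6]
force: [1.3, 0.8, 0.4]
opening: 0.0588
gripper_force: 0.0
```

Run:
```python
from h import *
p,d,m=snap('wrist','w9.png'); P=cloud(d,m).reshape(-1,3)
for a,b in [(.026,.038),(.039,.05)]:
    Q=P[(P[:,2]>a)&(P[:,2]<b)&(abs(P[:,0]-.442)<.055)&(abs(P[:,1]+.194)<.045)]
    print(len(Q),cv2.minAreaRect((Q[:,:2]*1000).astype(np.float32)),np.percentile(Q[:,2],[5,50,95]))
    print(np.linalg.lstsq(np.c_[Q[:,:2],np.ones(len(Q))],Q[:,2],rcond=None)[0])
o=ctrl.get_obs(); print(o['clock'],o['tool_pos'],o['force'])
```

```text
3058 ((442.29412841796875, -193.81285095214844), (51.932369232177734, 69.74681854248047), 89.31935119628906) [0.02617817 0.02716275 0.03337363]
[-0.01921802 -0.00030303  0.03675118]
75 ((417.03656005859375, -193.63217163085938), (27.817485809326172, 5.636038780212402), 89.5450668334961) [0.04062542 0.04271079 0.04371105]
[ 0.17919228 -0.00380122 -0.03292914]
22.85 [ 0.44519606 -0.19557742  0.19556843] [ 4.11195249 -1.15854473  7.33646172]
```

View pics/w9.png

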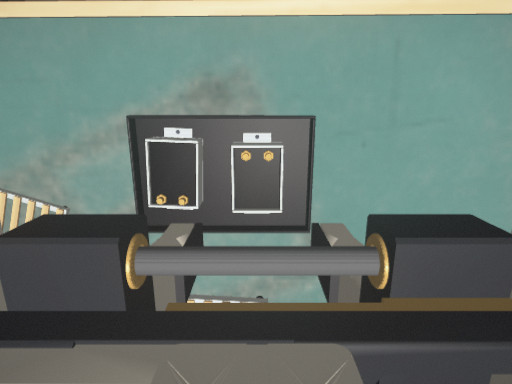

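The picture shows the module at (257,178), flat in the free half of the tray beside the fixed one at (175,173). Its centre is at (0.442, −0.194), within 6 mm of the spot. The arm is clear, so I'll let it settle and hand in.

move_arm:
  moves: [5.9,0,0,0,0,0,0,5.9,0,0,0,0,0,0,5.9,0,0,0,0,0,0]

```text
clock: 23.15
tool_pos: [0.4414, -0.1944, 0.1859]
orientation: [179.9, -0.0, 179.6]
force: [-0.4, -0.4, 0.2]
opening: 0.059
gripper_force: 0.0
```

```bash
python3 -c "
from plant import ctrl
print(ctrl.close_job())"
```

```text
the job is handed in; nothing more can be done
None
```

The job is handed in (no verdict came back): I pressed the gauge at about 15 N for over a second, put it back upright in its holder, read about 50.5 (just past the long mark, so cured, though within the ±2 band where either place counts), and laid the module flat in the free half of the finished tray.

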